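Pad the horn press and set its foot a quarter turn off the seat

ROBOT

A 6-joint arm with a two-finger parallel gripper is mounted at the origin on the work surface. World frame = base frame: x ahead of the robot, y to its left, z up, the work surface at z = 0. Lengths are in m, angles in rad, forces in N, time in s.
With the tool pointing down it reaches from about 0.25 to 0.775 m from the base axis. Payload 4 kg.
Tool frame: the origin (TCP) lies at the very end of the fingers, on their centre line; the grasp point (between the pads) lies 19 mm behind it; x points along the fingers, y is the direction in which the jaws open and shut, and the axes are right-handed (so a half turn about x gives the same grasp; the last joint's range is limited). The gripper opens to 94 mm and grips with 3 to 60 N. Pads are 16 mm wide; open, the fingers measure 119 mm over their backs; the gripper's body (75 mm by 177 mm) begins 78 mm behind the grasp point.
Start: joints at [1.071, 0.087, 1.371, -0, 1.684, -0.103], TCP at [0.213, 0.507, 0.206] pointing down, gripper open.
Joint ranges: [-3.1, 3.1], [-0.76, 2.03], [0.27, 2.55], [-1.08, 4.22], [0.17, 2.65], [-2.57, 2.57]. Speed limits (rad/s): [2.79, 2.79, 3.14, 3.14, 3.14, 3.14].

INTERFACE

Orientations are given as [roll, pitch, yaw] about the fixed x, y, z axes, in that order (R = Rz(yaw) Ry(pitch) Rx(roll)).
In Python, from bench import robot gives the robot as it stands.
- The arm moves only by the tool carry_out, never from a script. Its argument "targets" is a list of rows, each a list of 5 numbers: the closure, from 0 (fully open) to 1 (shut), then the shift along the tool's x, y, z in cm, then the turn about the tool's x in degrees. In form: [[fingers, tx, ty, tz, turn], ...]. A call has 1 to 20 rows; each row shifts and turns the commanded pose from where the row before left it, along the tool's axes as they then stand; what a row does not reach is not made up. A row lasts 1/10 s, in which the tool goes at most 50 mm and 8.59 degrees, less where a joint would pass 70% of its speed; a pose out of reach is approached as far as the arm can. A call is refused whole if a number of a shift passes 5 or a number of a turn 8.59, either way. A call with a gripper value outside its range is refused whole. The fingers move at their own pace and stop on an object; the grip force is fixed at half the most. Time passes only in rows, so rows that do not move let the fingers close. It gives the time, the measured TCP pose, the force and the opening at its end, in the units of the state.
- robot.get_obs(): the state, without advancing time (a new reading comes with each control period).
- robot.snapshot(name): name is "scene" or "top"; returns a dict with "image" (480x640x3 uint8, red, green, blue), "camera_matrix" (3x3 intrinsics, pixels), "pose" (4x4, takes a point from camera to world coordinates). Camera axes: x right, y up, looking along -z (the intrinsics and any distortion apply to the point x, -y, -z); pixel columns grow to the right and rows downward; lengths in m; the calibration is good to about 2 mm. A picture is of the moment at which its call begins. There is no depth.
- robot.close_job(): hands the job in, once; it reports no verdict.
The state is a dict: "time": time; "joint_positions": joint angles; "qvel": joint speeds; "joint_torque": joint torques, N m; "tool_pos": TCP position; "ee_rot": TCP orientation; "wrist_force": force on the tool from outside, world axes, zero at the start; "wrist_torque": the same for the moment, N m; "width": finger opening in m.
Only numpy, scipy, OpenCV 4.12 (cv2) and the standard library are available. Lean on these libraries where they do the work, as an engineer would, in place of code of your own. Each camera call takes 0.05 s, during which the arm holds its last target. There are 200 camera calls.

TASK

Set the bench press up for a leather strap: hang the loose white channel-shaped pad over the press's horn, slide it along under the foot until it butts against the column, and let go of it. Then turn the thumbscrew clockwise until the foot seats on the pad, back it off a quarter turn so that the strap will just pass, and finish still gripping the thumbscrew there, holding it still so that it cannot creep while the lock nut is done up. Leave the hammer, jar, tub and wax where they are.

Things in the scene. Friction and masses are not known exactly. Their poses are not given: they have to be found in the camera images.
- press: Fixed grey cast C-frame press on a round dark wood block (200 mm across, 40 high). Origin on the table under the vertical screw axis; z up, yaw within 0.35 of the world's. Column 44 mm wide at y = +22 to +64 mm, 158 mm high. Upper arm 30 mm wide, from the column to y = -17 mm, 134 to 158 mm up; its boss (30 mm across) tops out at 164 mm. All is lower than the screw's head.
- horn_end (a point): Middle of the top edge of the horn's free end, 110 mm above the table, at y = -193 mm of the press. The horn is a bare level steel bar 24 mm wide (x) and 22 mm high that runs from here in +y, 215 mm, to the column's face. Site axes are the press's. Below the horn it is open, 36 mm or more.
- pad: Loose white nylon pad, 70 to 140 g: inverted channel 130 mm long (y), 38 wide (x), 20 high, same both ways round. Slot below 28 wide, 14 deep, between 5 mm skirts. Origin mid length and width, at the skirts' lower edge; z up. Starts skirts down on the table, long axis within 0.7 rad of world y; grip across its width. On the horn its origin is 96 mm up; butted home, at y = -43 mm of the press.
- spindle: The screw: steel foot 23 mm across, 10 mm stem, 18 mm lock nut (spun up clear) and the thumbscrew head it carries. Origin on the screw axis in the foot's underside; the frame rises and falls with the screw but does not turn. Seated, it is 116 mm above the table, on the pad's top; it rises 10 mm per turn (1.6 mm per rad), so it starts 2.4 to 4.3 mm higher than the pad's top.
- thumbscrew (a joint): Angle in rad by which the thumbscrew is backed off: 0 = foot seated on the pad, the screw stops solid; grows counter-clockwise seen from above (foot rises); a quarter turn is 1.57. Starts at 1.5 to 2.7. Turns against 0.08 N m of friction and stays where it is left.
- thumb_grip (a point): Point on the screw axis in the thumbscrew's head, 198 mm above the table when seated. The head is an upright dark steel paddle 36 mm long (point x), 10 thick (y), 26 high: from 10 mm above this point to 16 below; 24 below it is the lock nut's top. Paddle heading = press yaw + joint angle (at 0 its length lies along the press's x). Grip across the thickness, from above.
- hammer: Bystander: wooden-handled hammer, 260 mm long, lying on the bench beyond the press. Origin under its middle.
- jar: Bystander: small amber glass jar with a brass cap, 38 mm across, 55 mm high, on the robot's side of the horn. Origin under its centre.
- tub: Bystander: clear plastic tub of punches, 92 mm across the rim, 50 mm high (the punches reach 72 mm). Origin under its centre.
- wax: Bystander: block of beeswax, 55 x 38 x 24 mm. Origin under its centre.
Not all that is in view belongs to the job. What is meant by the pad is not black or purple, and is the smaller of those in its own colour.

How it is judged:
By the outcome, as a careful person would: the job done as asked, in the order asked, and still so for the second after the job is handed in, while the arm keeps its last pose, push and grip.
It also fails if it takes over 67 s, if anything falls off the work surface, if the arm or the gripper's body presses on something with over 40 N, if the wrist force passes 120 N, or if a joint passes its speed limit or range.

## Working session

There is one attempt and no reset: what is moved stays moved. The work goes in short steps, Python scripts to look and compute and a tool call to move; the robot and the scene stay as the last step left them, time stands still between calls to the robot, and variables do not carry over. Pictures are saved under pics/ and viewed, about 8 in all and at most 12, crops included, and the job is handed in when it is done.

Besides the shell and the picture viewer there is one more tool, called after "Call:" as a command line: name --pt "numbers of a row" for each row, then --argument value for the rest. carry_out: Moves the arm, as the interface text tells. Its arguments: {"type":"object","properties":{"targets":{"type":"array","items":{"type":"array","items":{"type":"number"}}}},"required":["targets"]}

```bash
mkdir -p pics; cat > h.py <<'E'
import numpy as np, cv2
from bench import robot
np.set_printoptions(precision=4, suppress=True)
def snap(n,f):
    s=robot.snapshot(n); cv2.imwrite(f'pics/{f}.png',s['image'][:,:,::-1]); np.savez(f'pics/{f}.npz',**{k:np.array(v) for k,v in s.items()}); return s
def load(f): return np.load(f'pics/{f}.npz')
def ray(s,uv):
    K=s['camera_matrix'];P=s['pose']; d=np.linalg.inv(K)@[uv[0],uv[1],1]; d=P[:3,:3]@(d*[1,-1,-1]); return P[:3,3],d
def onz(s,uv,z):
    o,d=ray(s,uv); return o+d*(z-o[2])/d[2]
def proj(s,p):
    K=s['camera_matrix'];P=s['pose']; c=P[:3,:3].T@(np.array(p)-P[:3,3]); q=K@(c*[1,-1,-1]); return q[:2]/q[2]
def tri(s1,u1,s2,u2):
    o1,d1=ray(s1,u1);o2,d2=ray(s2,u2); A=np.stack([d1,-d2],1); t=np.linalg.lstsq(A,o2-o1,rcond=None)[0]
    a=o1+d1*t[0];b=o2+d2*t[1]; return (a+b)/2,np.linalg.norm(a-b)
E
python3 -c "
from h import *
a=snap('scene','s0');b=snap('top','t0')
print(a['pose'],b['pose'],a['camera_matrix'],[k for k in a]); print(robot.get_obs())"
```

```text
[[-0.8883 -0.2822  0.3622  0.8782]
 [ 0.4591 -0.5288  0.7139  0.6287]
 [-0.0099  0.8004  0.5993  0.7686]
 [ 0.      0.      0.      1.    ]] [[-0.017   0.9878 -0.155   0.3498]
 [-0.9997 -0.0192 -0.013  -0.1081]
 [-0.0158  0.1548  0.9878  1.0235]
 [ 0.      0.      0.      1.    ]] [[592.1883   0.     326.9326]
 [  0.     592.1883 244.9782]
 [  0.       0.       1.    ]] ['image', 'camera_matrix', 'pose']
{'time': 0.1, 'joint_positions': array([ 1.0709,  0.0879,  1.3721,  0.    ,  1.6836, -0.1031]), 'qvel': array([ 0.0004, -0.0012, -0.0016, -0.0002,  0.0014,  0.0017]), 'joint_torque': array([  0.0017, -34.1252, -30.3302,   0.072 ,   0.0305,  -0.0001]), 'tool_pos': array([0.2123, 0.5068, 0.2044]), 'ee_rot': array([-1.6788,  1.5688, -2.0756]), 'wrist_force': array([ 0.2359,  0.1369, -0.7747]), 'wrist_torque': array([0.0449, 0.0103, 0.0071]), 'width': 0.09399973013903368}
```

View pics/s0.png

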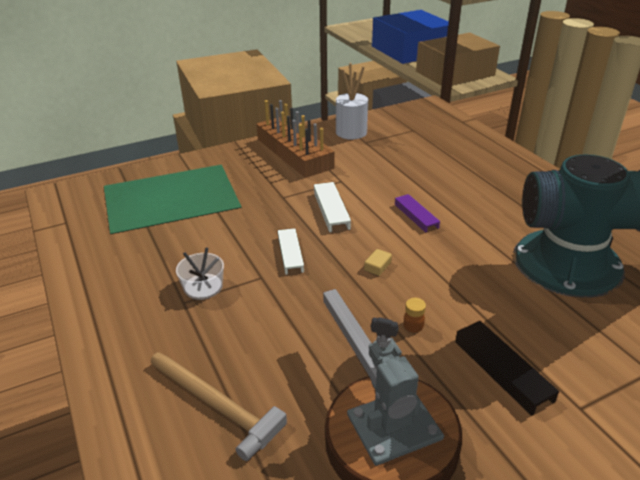

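View pics/t0.png

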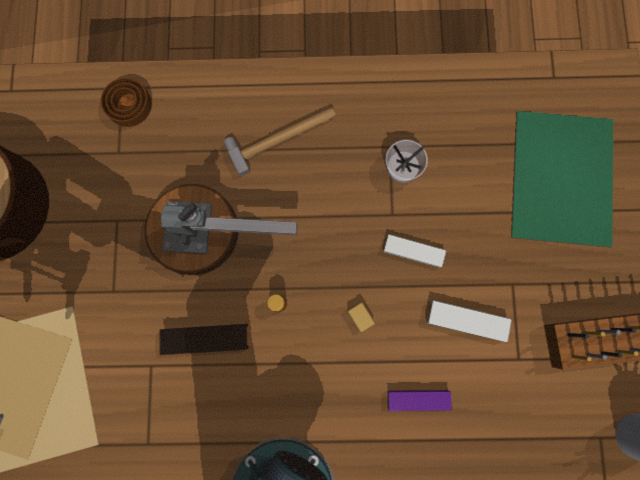

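The scene view shows the press (paddle at 385,328, horn end at 330,295) and two white pads, the smaller at (290,250). In the top view the small white pad is at (414,250), the larger one at (468,322), the horn end at (296,228) and the paddle near (190,213).

```bash
cat > m1.py <<'E'
from h import *
t=load('t0');s=load('s0')
im=t['image'].astype(int)
m=((im.min(2)>150)&(im.max(2)-im.min(2)<40)).astype(np.uint8)
cs,_=cv2.findContours(m,cv2.RETR_EXTERNAL,cv2.CHAIN_APPROX_NONE)
for c in cs:
    if cv2.contourArea(c)<300: continue
    P=np.array([onz(t,p[0],.02)[:2] for p in c],np.float32)
    r=cv2.minAreaRect(P*1000); b=cv2.boxPoints(r)
    e=b[1]-b[0],b[2]-b[1]; L=max(e,key=np.linalg.norm)
    print(c.mean(0),'ctr',np.array(r[0]),'size',r[1],'ang from +y',np.arctan2(-L[0],L[1])%np.pi)
# horn: gray brightish, top view
h=((im.max(2)-im.min(2)<25)&(im.min(2)>95)).astype(np.uint8); h[:, :215]=0;h[:,305:]=0;h[:210]=0;h[245:]=0
ys,xs=np.nonzero(h); print('horn px',xs.min(),xs.max(),len(xs))
P=np.array([onz(t,(x,y),.11)[:2] for x,y in zip(xs,ys)],np.float32)*1000
r=cv2.minAreaRect(P);print('horn',r,cv2.boxPoints(r))
l=cv2.fitLine(P,cv2.DIST_L2,0,.01,.01).ravel();print('line',l, 'yaw',np.arctan2(-l[0],l[1]))
a=cv2.resize(t['image'][170:280,140:310],None,fx=4,fy=4,interpolation=cv2.INTER_CUBIC)
b=cv2.resize(s['image'][280:420,310:450],None,fx=4,fy=4,interpolation=cv2.INTER_CUBIC)
cv2.imwrite('pics/c0.png',np.vstack([a[:,:,::-1]]));cv2.imwrite('pics/c1.png',b[:,:,::-1])
E
python3 m1.py
```

```text
[[469.5255 321.0153]] ctr [ 340.6434 -402.1396] size (167.98233032226562, 48.52044677734375) ang from +y 2.8872595
[[414.5139 250.4097]] ctr [ 494.6172 -292.5974] size (128.38975524902344, 37.42893981933594) ang from +y 2.8446448
horn px 215 295 902
horn ((538.8628540039062, 42.19295120239258), (163.72085571289062, 23.01557159423828), 85.67527770996094) [[521.2148 -38.5666]
 [544.1649 -40.3022]
 [556.5109 122.9525]
 [533.5609 124.6881]]
line [  0.0779   0.997  538.8428  42.2268] yaw -0.077932544
```

View pics/c0.png

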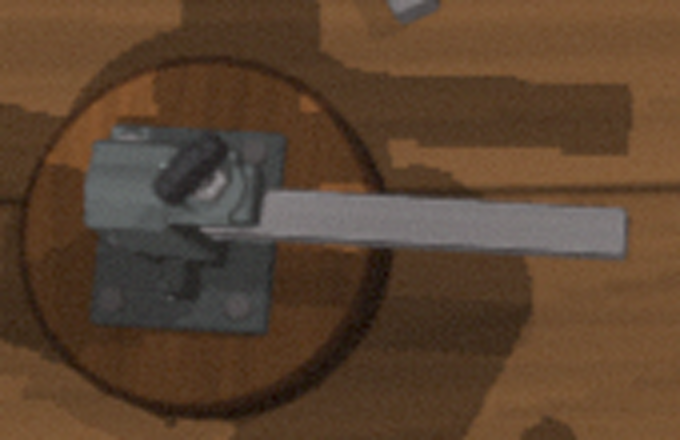

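View pics/c1.png

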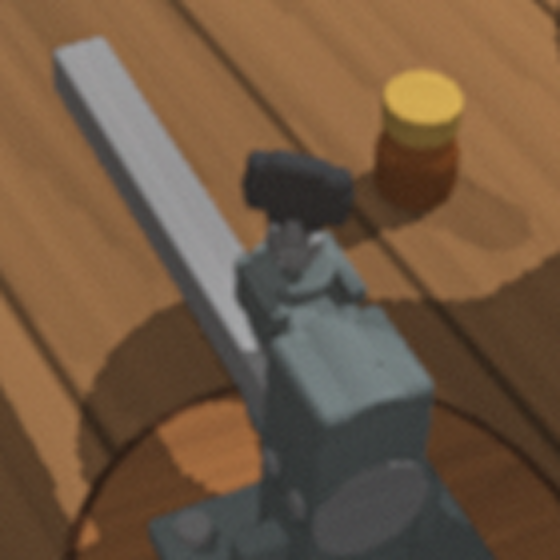

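The crops show the horn's end face at about (296,228) full-frame. The paddle runs from about (180,219) to (196,205), giving a heading of about 2.28 and a joint angle of about 2.36, inside the stated range. The measured pad is 128×37 mm, which matches the specification. Press yaw is about -0.077.

```bash
cat >> h.py <<'E'
from scipy.spatial.transform import Rotation as Ro
def plan(p,jaw=None):
    "tool-axes shift (cm) to world p with the present axes; then turn (deg) about tool x for jaw heading (mod pi)"
    o=robot.get_obs(); R=Ro.from_euler('xyz',o['ee_rot']).as_matrix()
    print('t',o['time'],'tcp',o['tool_pos'],'q6',o['joint_positions'][5],'F',o['wrist_force'],'T',o['wrist_torque'],'w',o['width'])
    print('tool x',R[:,0],'jaw heading',np.arctan2(R[1,1],R[0,1]))
    print('shift cm',R.T@(np.array(p)-o['tool_pos'])*100)
    if jaw is not None:
        d=(jaw-np.arctan2(R[1,1],R[0,1])+np.pi/2)%np.pi-np.pi/2; print('turn deg',-np.degrees(d))
E
python3 -c "
from h import *
plan([.4858,-.3213,.10],-.297)
t=load('t0');s=load('s0')
print('paddle',[onz(t,p,.211) for p in [(180,218.7),(196,205),(188,211.8)]])
print(tri(t,(188,211.8),s,(385,325)))
for p in [(.5327,-.0394,.11),(.5474,.153,.205)]: print(proj(t,p),proj(s,p))
"
```

```text
t 0.1 tcp [0.2123 0.5068 0.2044] q6 -0.10312018626357618 F [ 0.2359  0.1369 -0.7747] T [0.0449 0.0103 0.0071] w 0.09399973013903368
tool x [-0.001  -0.0017 -1.    ] jaw heading 1.1740040369351528
shift cm [ 10.5607 -65.7906  57.2285]
turn deg 84.28232296309051
paddle [array([0.5328, 0.1607, 0.211 ]), array([0.5575, 0.1324, 0.211 ]), array([0.5452, 0.1466, 0.211 ])]
(array([0.5481, 0.1497, 0.2004]), np.float64(0.0007721854550973897))
[295.2957 227.4803] [330.9562 290.3589]
[185.542  211.4494] [387.178  323.8979]
```

Call:
carry_out --pt "0 0 -3.29 2.86 0" --pt "0 0 -3.29 2.86 0" --pt "0 0 -3.29 2.86 0" --pt "0 0 -3.29 2.86 0" --pt "0 0 -3.29 2.86 0" --pt "0 0 -3.29 2.86 0" --pt "0 0 -3.29 2.86 0" --pt "0 0 -3.29 2.86 0" --pt "0 0 -3.29 2.86 0" --pt "0 0 -3.29 2.86 0" --pt "0 0 -3.29 2.86 0" --pt "0 0 -3.29 2.86 0" --pt "0 0 -3.29 2.86 0" --pt "0 0 -3.29 2.86 0" --pt "0 0 -3.29 2.86 0" --pt "0 0 -3.29 2.86 0" --pt "0 0 -3.29 2.86 0" --pt "0 0 -3.29 2.86 0" --pt "0 0 -3.29 2.86 0" --pt "0 0 -3.29 2.86 0"

```text
time: 2.1
tool_pos: [0.4859, -0.3223, 0.2047]
ee_rot: [2.612, 1.57, 2.214]
wrist_force: [1.1, 0.3, 1.5]
width: 0.0939
```

Call:
carry_out --pt "0 0 0 0 8.4" --pt "0 0 0 0 8.4" --pt "0 0 0 0 8.4" --pt "0 0 0 0 8.4" --pt "0 0 0 0 8.4" --pt "0 1 0 0 8.4" --pt "0 2 0 0 8.4" --pt "0 2 0 0 8.4" --pt "0 2 0 0 8.4" --pt "0 2 0 0 8.4" --pt "0 0 0 0 0" --pt "0 0 0 0 0"

```text
time: 3.3
tool_pos: [0.4855, -0.3204, 0.115]
ee_rot: [-2.036, 1.569, 2.387]
wrist_force: [0.1, 0.5, 0.5]
width: 0.0944
```

```bash
python3 -c "
from h import *
plan([.4858,-.3213,.004],-.297)"
```

```text
t 3.3 tcp [ 0.4855 -0.3204  0.115 ] q6 -0.39179531036222004 F [0.1206 0.5043 0.5098] T [-0.0565  0.065   0.0021] w 0.09436706506149951
tool x [-0.0011  0.0011 -1.    ] jaw heading -0.28902824767603186
shift cm [11.1028  0.0653  0.0859]
turn deg 0.4567477634869827
```

Call:
carry_out --pt "0 2.5 0.05 0.08 0.45" --pt "0 2.5 0 0 0" --pt "0 2.5 0 0 0" --pt "0 2 0 0 0" --pt "0 1 0 0 0" --pt "0 0.5 0 0 0" --pt "0 0 0 0 0" --pt "1 0 0 0 0" --pt "1 0 0 0 0" --pt "1 0 0 0 0" --pt "1 0 0 0 0" --pt "1 0 0 0 0" --pt "1 0 0 0 0" --pt "1 0 0 0 0" --pt "1 0 0 0 0"

```text
time: 4.8
tool_pos: [0.4861, -0.3216, 0.0054]
ee_rot: [2.431, 1.571, 0.56]
wrist_force: [0.2, -1.1, 0.6]
width: 0.0382
```

```bash
python3 -c "
from h import *
plan([.4858,-.3213,.16],-.077)"
```

```text
t 4.8 tcp [ 0.4861 -0.3216  0.0054] q6 -0.38184675086014513 F [ 0.1792 -1.0982  0.5965] T [-0.0797  0.0594  0.0568] w 0.0381612237789752
tool x [ 0.0001  0.0001 -1.    ] jaw heading -0.29992787766405904
shift cm [-15.4577  -0.0366  -0.0172]
turn deg -12.772826525959319
```

Call:
carry_out --pt "1 -1 0 0 0" --pt "1 -2 0 0 0" --pt "1 -2.5 0 0 0" --pt "1 -2.5 0 0 0" --pt "1 -2.5 0 0 0" --pt "1 -2.5 0 0 0" --pt "1 -2 0 0 0" --pt "1 -0.5 0 0 -6.4" --pt "1 0 0 0 -6.4" --pt "1 0 0 0 0" --pt "1 0 0 0 0"

```text
time: 5.9
tool_pos: [0.486, -0.3214, 0.1606]
ee_rot: [-2.621, 1.571, 2.012]
wrist_force: [0.4, 0.4, -0.3]
width: 0.0377
```

```bash
python3 -c "
from h import *
plan([.535,-.0065,.16],-.077)"
```

```text
t 5.9 tcp [ 0.486  -0.3214  0.1606] q6 -0.6029154973192271 F [ 0.3839  0.4441 -0.3013] T [-0.0859  0.0724  0.0596] w 0.03766502081576105
tool x [-0.0001  0.0002 -1.    ] jaw heading -0.07881268703866315
shift cm [  0.0617   2.4088 -31.7826]
turn deg -0.10385931689346992
```

Call:
carry_out --pt "1 0 0.1 -1.3 0" --pt "1 0 0.2 -2.5 0" --pt "1 0 0.2 -2.5 0" --pt "1 0 0.2 -2.5 0" --pt "1 0 0.2 -2.5 0" --pt "1 0 0.2 -2.5 0" --pt "1 0 0.2 -2.5 0" --pt "1 0 0.2 -2.5 0" --pt "1 0 0.2 -2.5 0" --pt "1 0 0.2 -2.5 0" --pt "1 0 0.2 -2.5 0" --pt "1 0 0.2 -2.5 0" --pt "1 0 0.1 -2 0" --pt "1 0 0.1 -1 0" --pt "1 0 0 0 0" --pt "1 0 0 0 0" --pt "1 0 0 0 0"

```text
time: 7.6
tool_pos: [0.5352, -0.0072, 0.1604]
ee_rot: [-0.315, 1.57, -1.963]
wrist_force: [-0.7, 0.7, -0.9]
width: 0.0375
```

```bash
python3 -c "
from h import *
plan([.535,-.0065,.15],-.077)
s=snap('scene','s1');t=snap('top','t1')
a=cv2.resize(s['image'][180:430,270:470],None,fx=2.4,fy=2.4,interpolation=cv2.INTER_CUBIC)
b=cv2.resize(t['image'][100:350,180:340],None,fx=2.4,fy=2.4,interpolation=cv2.INTER_CUBIC)[:600]
cv2.imwrite('pics/c2.png',np.hstack([a,b])[:,:,::-1][:, :800])"
```

```text
t 7.6 tcp [ 0.5352 -0.0072  0.1604] q6 -0.04137706733078225 F [-0.69    0.6844 -0.8532] T [-0.0874  0.0373 -0.0081] w 0.037546421623499096
tool x [-0.0001 -0.0003 -1.    ] jaw heading -0.07778763051641396
shift cm [ 1.043  -0.0247 -0.0675]
turn deg -0.04512790440623525
```

View pics/c2.png

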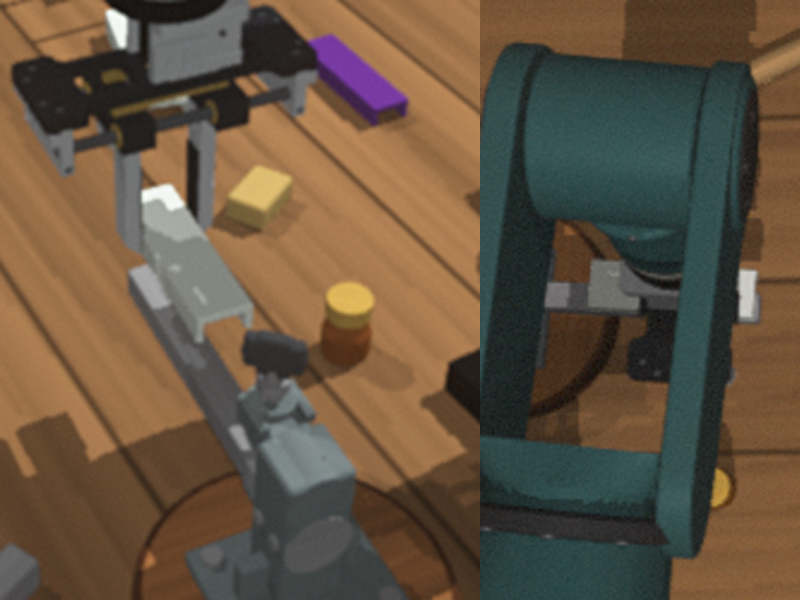

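```bash
cat > m2.py <<'E'
from h import *
s0=load('s0');s1=load('s1');yaw=-.077
ex=np.array([np.cos(yaw),np.sin(yaw),0]);ey=np.array([-np.sin(yaw),np.cos(yaw),0])
# horn top face in s0
im=s0['image'].astype(int); h=((im.max(2)-im.min(2)<25)&(im.min(2)>115)).astype(np.uint8)
h[:285]=0;h[375:]=0;h[:,:320]=0;h[:,382:]=0
n,l,st,_=cv2.connectedComponentsWithStats(h); k=1+np.argmax(st[1:,4]); ys,xs=np.nonzero(l==k)
P=np.array([onz(s0,(x,y),.11) for x,y in zip(xs,ys)])
E=np.array([.5327,-.0394,.11]); u=(P-E)@ex*1000; v=(P-E)@ey*1000
print('horn px',len(xs),'v range',v.min(),v.max())
for a in range(0,130,20):
    q=u[(v>a)&(v<a+20)]
    if len(q)>5: print(a,'u',np.percentile(q,[2,50,98]))
# predicted pad corners in s1
T=np.array([.5352,-.0072,.1604-.0054]);C=T+ey*.03
for nm,z in (('top',.02),('low',0)):
  for sy in (.065,-.065):
    print(nm,sy,[ (proj(s1,C+ey*sy+ex*a+[0,0,z])-[270,180])*2.4 for a in (-.019,.019)])
print('horn end corners',[(proj(s1,E+ex*a)-[270,180])*2.4 for a in (-.012,.012)],'horn +60',[(proj(s1,E+ex*a+ey*.1)-[270,180])*2.4 for a in (-.012,.012)])
E
python3 m2.py
python3 -c "
from h import *
s=load('s1');a=cv2.resize(s['image'][250:330,315:395],None,fx=7,fy=7,interpolation=cv2.INTER_CUBIC);cv2.imwrite('pics/c3.png',a[:,:,::-1])"
```

```text
horn px 990 v range -1.4848537550439156 179.39125868755403
0 u [-7.1528  3.2929 13.5551]
20 u [-7.2287  2.8475 13.6174]
40 u [-7.5963  3.2019 13.8632]
60 u [-7.6031  3.1133 13.7418]
80 u [-7.4195  3.1568 13.8132]
100 u [-7.486   3.1136 13.8642]
120 u [-7.0567  4.0571 14.0093]
top 0.065 [array([256.2586, 302.5184]), array([199.8961, 319.6611])]
top -0.065 [array([169.8432, 182.8865]), array([118.1072, 196.8422])]
low 0.065 [array([254.9519, 326.3374]), array([199.3486, 343.5625])]
low -0.065 [array([169.7245, 205.8297]), array([118.6291, 219.8885])]
horn end corners [array([161.9605, 260.3579]), array([130.5135, 269.3982])] horn +60 [array([223.7145, 352.9047]), array([190.2308, 363.4125])]
```

View pics/c3.png

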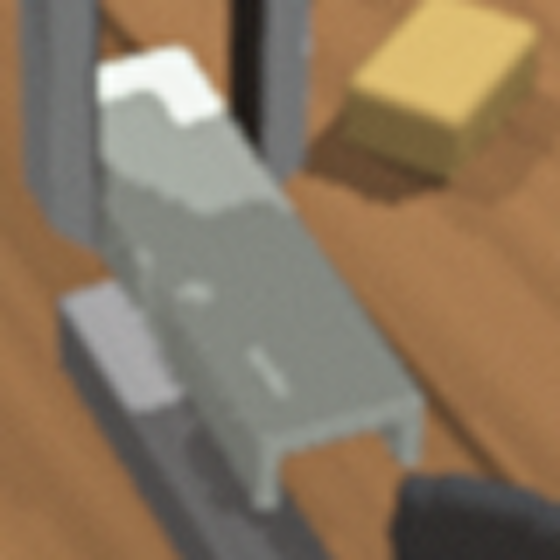

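The pad is held level, straight along the horn, with its slot open below. Its near end's top corners are at about (354,313) and (374,306) in the full frame. The two cameras disagree by 3 mm on the horn's lateral position, so I'll compare pad and horn within each camera.

```bash
cat > m3.py <<'E'
from h import *
s1=load('s1');t1=load('t1');t0=load('t0');s0=load('s0');yaw=-.077
ex=np.array([np.cos(yaw),np.sin(yaw),0]);ey=np.array([-np.sin(yaw),np.cos(yaw),0]);E=np.array([.5327,-.0394,0])
def prof(s,v,z,u=np.arange(-34,35,2.)):
    g=cv2.cvtColor(s['image'],cv2.COLOR_RGB2Lab).astype(np.float32)
    acc=0
    vs=np.arange(v-4,v+5,2)
    for w in vs:
        uv=np.array([proj(s,E+ex*a/1000+ey*w/1000+[0,0,z]) for a in u],np.float32)
        acc=acc+cv2.remap(g,uv[None,:,0],uv[None,:,1],cv2.INTER_LINEAR)[0]
    return (acc/len(vs)).round().astype(int)
print('u',np.arange(-34,35,2))
for nm,s,v,z in [('horn s0',s0,40,.11),('horn t0',t0,40,.11),('horn t0',t0,90,.11),('horn t1',t1,112,.11),('pad s1',s1,85,.175),('pad s1',s1,115,.175),('pad t1',t1,110,.175),('pad t1',t1,90,.175),('pad t1',t1,4,.175)]:
    p=prof(s,v,z); print(nm,v,'L',p[:,0]); print('   b',p[:,2])
E
python3 m3.py
```

```text
u [-34 -32 -30 -28 -26 -24 -22 -20 -18 -16 -14 -12 -10  -8  -6  -4  -2   0
   2   4   6   8  10  12  14  16  18  20  22  24  26  28  30  32  34]
horn s0 40 L [124 123 122 121 121 121 120 118 118 119 120 118 122 141 158 160 160 159
 160 162 163 161 160 156 129  91  76  78  86 104 114 116 120 122 122]
   b [156 156 155 155 155 155 154 154 154 154 154 155 150 136 129 128 128 128
 128 128 128 128 128 128 128 130 130 130 136 148 153 154 155 155 155]
horn t0 40 L [ 91  91  92  92  92  95  97  96  97  95  91 102 123 130 129 130 129 129
 130 131 128 127 121 107  98  87  72  71  91 105 107 106 107 106 105]
   b [150 150 151 151 150 151 151 151 151 147 134 128 129 128 128 129 129 129
 129 129 129 129 129 137 148 149 147 146 150 153 154 153 153 154 154]
horn t0 90 L [ 63  63  64  64  64  64  64  67  65  69  80  95 127 126 126 128 126 126
 129 129 127 126 128  87  52  49  59  69  77  81  94 104 106 105 105]
   b [144 143 144 144 144 144 145 144 145 142 132 129 129 128 128 129 129 128
 128 128 129 128 128 132 137 140 144 146 147 149 150 152 153 153 153]
horn t1 112 L [ 61  61  59  60  59  57  58 
[... 1077 characters left out ...]
1 131 131 131 131 131 131
 131 131 131 131 131 131 130 131 136 143 144 142 139 136 132 130 127]
pad t1 90 L [ 65  66  68  67  57  57  69  86 104 107 105 104  89  80  94 100  98  99
  96  86  64  51  55  51  42  37  35  39  46  51  51  52  51  51  54]
   b [144 144 144 142 135 129 130 130 131 131 130 130 130 128 128 128 128 128
 128 128 128 129 131 130 128 128 128 127 126 126 126 126 125 125 126]
pad t1 4 L [102 101 102  97  89 112 135 181 194 197 197 199 201 198 194 197 202 204
 205 205 205 205 206 206 205 164 121 112 109  84  72  72  69  71  70]
   b [152 152 152 149 136 131 131 131 131 130 130 131 131 131 131 131 131 131
 132 131 131 131 131 132 132 135 146 153 153 148 145 146 147 145 145]
```

Within the scene camera the horn is +0.6 mm from the pad, and within the top camera +1.7 mm. I'll shift +1.1 mm and lower in steps.

Call:
carry_out --pt "1 0 0.11 0 0" --pt "1 1 0 0 0" --pt "1 1.5 0 0 0" --pt "1 1 0 0 0" --pt "1 0.5 0 0 0" --pt "1 0 0 0 0" --pt "1 0.3 0 0 0" --pt "1 0.3 0 0 0" --pt "1 0.3 0 0 0" --pt "1 0.3 0 0 0" --pt "1 0 0 0 0" --pt "1 0 0 0 0"

```text
time: 8.9
tool_pos: [0.5364, -0.0065, 0.1085]
ee_rot: [2.62, 1.571, 0.973]
wrist_force: [0.4, -0.2, -0.3]
width: 0.0379
```

```bash
python3 -c "
from h import *
plan([.5421,.0794,.1026],-.077)"
```

```text
t 8.9 tcp [ 0.5364 -0.0065  0.1085] q6 -0.04128636803707024 F [ 0.3692 -0.2271 -0.3171] T [-0.0785  0.0954  0.0042] w 0.03789857017427981
tool x [ 0.0001  0.0001 -1.    ] jaw heading -0.07655187951673446
shift cm [ 0.5879 -0.0914 -8.6054]
turn deg 0.02567541240448117
```

Call:
carry_out --pt "1 0.3 0 0 0" --pt "1 0.3 0 0 0" --pt "1 0 0 0 0" --pt "1 0 0 -1 0" --pt "1 0 0 -1.5 0" --pt "1 0 0 -1.5 0" --pt "1 0 0 -1.5 0" --pt "1 0 0 -1.5 0" --pt "1 0 0 -0.7 0" --pt "1 0 0 -0.3 0" --pt "1 0 0 0 0" --pt "1 0 0 0 0"

```text
time: 10.1
tool_pos: [0.5425, 0.0729, 0.1024]
ee_rot: [-0.185, 1.57, -1.832]
wrist_force: [-0.6, 0.6, -1.3]
width: 0.0376
```

```bash
python3 -c "
from h import *
plan([.5421,.0794,.1026],-.077)
s=snap('scene','s2');a=cv2.resize(s['image'][230:380,300:460],None,fx=5,fy=4,interpolation=cv2.INTER_CUBIC);cv2.imwrite('pics/c4.png',a[:,:,::-1])"
```

```text
t 10.1 tcp [0.5425 0.0729 0.1024] q6 0.10713600183297824 F [-0.6144  0.632  -1.257 ] T [-0.1008  0.0203  0.0141] w 0.03762281590865474
tool x [-0.0001 -0.0004 -1.    ] jaw heading -0.07680632145839666
shift cm [-0.0177 -0.0926 -0.6404]
turn deg 0.011096963016114418
```

View pics/c4.png

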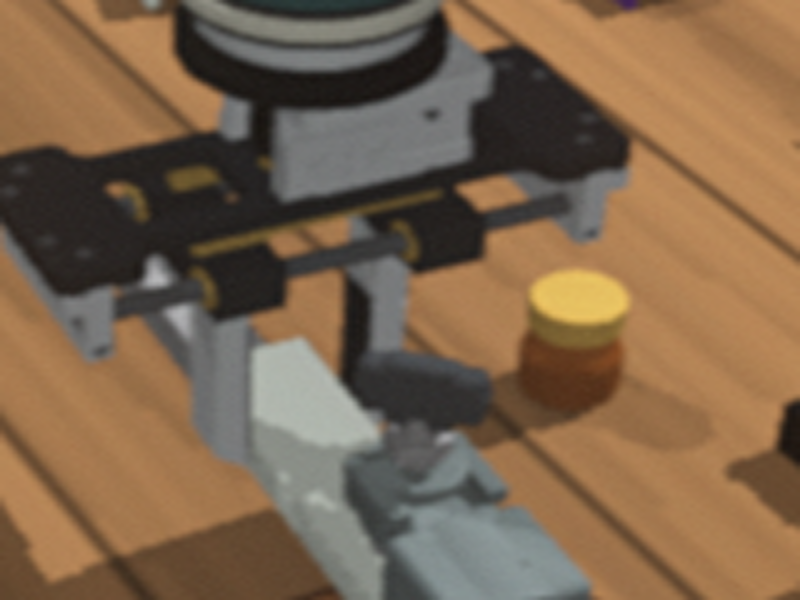

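The pad straddles the horn and runs under the foot at about (372,340), with no contact force. Now the slow approach to the column.

Call:
carry_out --pt "1 0 0 -0.2 0" --pt "1 0 0 -0.15 0" --pt "1 0 0 -0.1 0" --pt "1 0 0 -0.1 0" --pt "1 0 0 0 0"

```text
time: 10.65
tool_pos: [0.543, 0.0785, 0.1025]
ee_rot: [0.284, 1.57, -1.363]
wrist_force: [-0.2, -0.7, -1.7]
width: 0.0377
```

Call:
carry_out --pt "1 0 0 -0.1 0" --pt "1 0 0 -0.1 0" --pt "1 0 0 0 0"

```text
time: 10.95
tool_pos: [0.5431, 0.0786, 0.1026]
ee_rot: [0.036, 1.566, -1.612]
wrist_force: [-0.5, -6.6, -0.2]
width: 0.0381
```

Call:
carry_out --pt "1 0 0 -0.1 0" --pt "1 0 0 0 0"

```text
time: 11.15
tool_pos: [0.5431, 0.0786, 0.1026]
ee_rot: [0.011, 1.565, -1.637]
wrist_force: [-0.9, -8.3, 0.2]
width: 0.0378
```

Call:
carry_out --pt "1 0.08 0 0.15 0" --pt "1 0 0 0 0" --pt "0 0 0 0 0" --pt "0 0 0 0 0" --pt "0 0 0 0 0" --pt "0 0 0 0 0" --pt "0 0 0 0.1 0" --pt "0 -1 0 0 0" --pt "0 -2 0 0 0" --pt "0 -2.5 0 0 0" --pt "0 -2.5 0 0 0" --pt "0 -2.5 0 0 0" --pt "0 -2.5 0 0 0" --pt "0 -2 0 0 0" --pt "0 -1 0 0 0" --pt "0 0 0 0 0"

```text
time: 12.75
tool_pos: [0.5438, 0.0793, 0.264]
ee_rot: [1.723, 1.567, 0.076]
wrist_force: [0.5, 0.8, -0.2]
width: 0.0941
```

```bash
cat > m4.py <<'E'
from h import *
s=snap('scene','s3');t=snap('top','t3')
a=cv2.resize(s['image'][250:390,300:430],None,fx=4,fy=4,interpolation=cv2.INTER_CUBIC)
b=cv2.resize(t['image'][180:250,150:220],None,fx=4,fy=4,interpolation=cv2.INTER_CUBIC)
b=np.vstack([b,np.zeros((280,280,3),np.uint8)])
cv2.imwrite('pics/c5.png',np.hstack([a,b])[:,:,::-1])
plan([.5474,.153,.30],.71)
E
python3 m4.py
```

```text
t 12.85 tcp [0.5428 0.0792 0.261 ] q6 0.11807345773858827 F [-0.171  -0.1181  0.4543] T [-0.0733  0.0192 -0.0544] w 0.09396612457010839
tool x [-0.001  0.    -1.   ] jaw heading -0.0765044407044187
shift cm [-3.8999 -0.1039 -7.3896]
turn deg -45.0633850206605
```

View pics/c5.png

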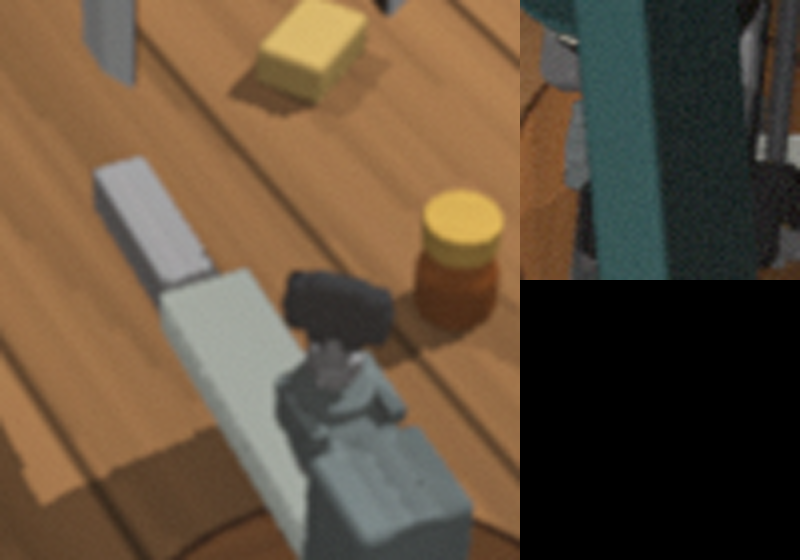

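The pad sits on the horn, clear of the gripper, with its free end at about (342,320) and the horn's end still projecting beyond it. Next I'll refine the paddle heading and check the pad's end.

```bash
cat > m5.py <<'E'
from h import *
t=load('t0');s3=load('s3')
O=np.array([.5486,.152,0]);yaw=-.077
ex=np.array([np.cos(yaw),np.sin(yaw),0]);ey=np.array([-np.sin(yaw),np.cos(yaw),0])
print('pad end pred crop',[(proj(s3,O+ex*a-ey*.108+[0,0,.116])-[300,250])*4 for a in (-.019,.019)])
im=t['image'].astype(int)[195:225,172:202]
g=im.sum(2)/3; m=((g<62)&(im.max(2)-im.min(2)<22)).astype(np.uint8)
n,l,st,c=cv2.connectedComponentsWithStats(m,connectivity=4);k=l[17,16] or 1+np.argmax(st[1:,4])
ys,xs=np.nonzero(l==k); P=np.array([onz(t,(x+172,y+195),.208)[:2] for x,y in zip(xs,ys)],np.float32)*1000
r=cv2.minAreaRect(P);L=cv2.fitLine(P,cv2.DIST_L2,0,.01,.01).ravel();print(len(xs),P.mean(0),r,'heading',np.arctan2(L[1],L[0]))
for row in l: print(''.join('#' if v==k else '.' for v in row))
plan([.5486,.152,.262],.71)
E
python3 m5.py
```

```text
pad end pred crop [array([249.1305, 266.8101]), array([161.269 , 293.8475])]
183 [547.1802 147.6778] ((547.5498046875, 149.43978881835938), (21.379974365234375, 38.049774169921875), 44.83163070678711) heading -0.70654345
..............................
..............................
..............................
..............................
..............................
..............................
..............................
..................###.........
..................#####.......
.................#######......
.............############.....
............#######.#####.....
.............#############....
.............###.########.....
............####.########.....
...........##..##########.....
...........##.##########......
..........##...#######........
.........##..########.........
........###..########.........
.......############...........
.......##.########............
.......##########.............
.......#########..............
........#######...............
.........#####................
...........#..................
..............................
..............................
..............................
t 12.85 tcp [0.5428 0.0792 0.261 ] q6 0.11807345773858827 F [-0.171  -0.1181  0.4543] T [-0.0733  0.0192 -0.0544] w 0.09396612457010839
tool x [-0.001  0.    -1.   ] jaw heading -0.0765044407044187
shift cm [-0.1     0.027  -7.2992]
turn deg -45.0633850206605
```

The pad end matches its prediction for fully home to about 1 mm. The paddle's heading is about 2.39, so the jaws go to about 0.80.

Call:
carry_out --pt "0 0 0.03 -1 0" --pt "0 0 0 -2 0" --pt "0 0 0 -2 0" --pt "0 0 0 -1.5 0" --pt "0 0 0 -0.8 0" --pt "0 0 0 0 -8.3" --pt "0 0 0 0 -8.3" --pt "0 0 0 0 -8.3" --pt "0 0 0 0 -8.3" --pt "0 0 0 0 -8.3" --pt "0 0 0 0 -8.3" --pt "0 0 0 0 0" --pt "0 0 0 0 0"

```text
time: 14.15
tool_pos: [0.5488, 0.152, 0.2614]
ee_rot: [-2.085, 1.57, -2.866]
wrist_force: [0.4, -0.6, -0.3]
width: 0.0943
```

```bash
python3 -c "
from h import *
plan([.5486,.152,.186],.80)"
```

```text
t 14.15 tcp [0.5488 0.152  0.2614] q6 -0.618885810182381 F [ 0.4374 -0.5983 -0.2831] T [-0.0986 -0.0326 -0.0075] w 0.09427091970466091
tool x [-0.0005 -0.0001 -1.    ] jaw heading 0.7895539514703203
shift cm [ 7.5384 -0.0117 -0.0123]
turn deg -0.5985144933394908
```

Call:
carry_out --pt "0 1.5 0 0 -0.5" --pt "0 2 0 0 0" --pt "0 2 0 0 0" --pt "0 1.5 0 0 0" --pt "0 0.5 0 0 0" --pt "0 0 0 0 0" --pt "1 0 0 0 0" --pt "1 0 0 0 0" --pt "1 0 0 0 0" --pt "1 0 0 0 0" --pt "1 0 0 0 0" --pt "1 0 0 0 0" --pt "1 0 0 0 0" --pt "1 0 0 0 0" --pt "1 0 0 0 0" --pt "1 0 0 0 0" --pt "1 0 0 0 0"

```text
time: 15.85
tool_pos: [0.5489, 0.1521, 0.1867]
ee_rot: [1.658, 1.57, 0.889]
wrist_force: [1.5, 1.8, -0.4]
width: 0.0099
```

```bash
python3 -c "
from h import *
plan([.5486,.152,.186],.80)
s=snap('scene','s4');t=snap('top','t4')
a=cv2.resize(s['image'][220:400,310:460],None,fx=3.2,fy=3.2,interpolation=cv2.INTER_CUBIC)
cv2.imwrite('pics/c6.png',a[:,:,::-1])"
```

```text
t 15.85 tcp [0.5489 0.1521 0.1867] q6 -0.6307335165817205 F [ 1.4789  1.8139 -0.3523] T [ 0.3155 -0.2142 -0.1182] w 0.009854787604392
tool x [ 0.0002  0.0002 -1.    ] jaw heading 0.8013366671996994
shift cm [ 0.0685 -0.0289 -0.02  ]
turn deg 0.0765853891563386
```

View pics/c6.png

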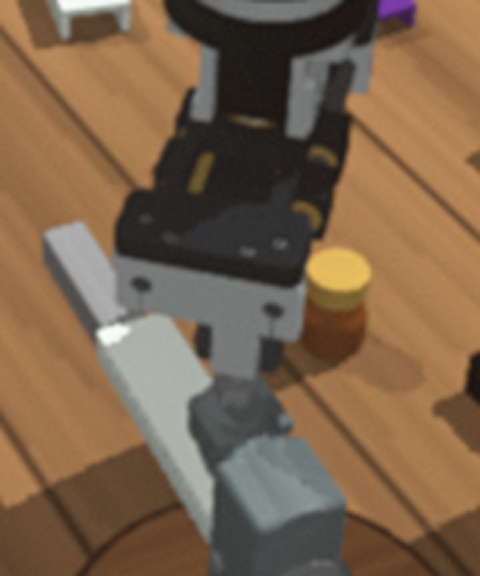

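The thumbscrew is gripped (width 9.9 mm), and the pad is undisturbed with its end at (343,322). By the jaw heading about 140° remains to the seat.

Call:
carry_out --pt "1 0.017 0 0 6" --pt "1 0.017 0 0 6" --pt "1 0.017 0 0 6" --pt "1 0.017 0 0 6" --pt "1 0.017 0 0 6" --pt "1 0.017 0 0 6" --pt "1 0.017 0 0 6" --pt "1 0.017 0 0 6" --pt "1 0.017 0 0 6" --pt "1 0.017 0 0 6"

```text
time: 16.95
tool_pos: [0.5498, 0.1523, 0.1851]
ee_rot: [2.147, 1.568, 0.327]
wrist_force: [2.3, 0.9, -0.5]
width: 0.0097
```

Call:
carry_out --pt "1 0.017 0 0 6" --pt "1 0.017 0 0 6" --pt "1 0.017 0 0 6" --pt "1 0.017 0 0 6" --pt "1 0.017 0 0 6" --pt "1 0.017 0 0 6" --pt "1 0.017 0 0 6" --pt "1 0.017 0 0 6" --pt "1 0.017 0 0 6" --pt "1 0.017 0 0 6" --pt "1 0 0 0 0"

```text
time: 18.05
tool_pos: [0.5503, 0.1517, 0.1834]
ee_rot: [2.786, 1.567, -0.078]
wrist_force: [5.3, -1.2, -1.7]
width: 0.0098
```

```bash
python3 -c "
from h import *
plan([.5486,.152,.186],-.077+np.pi/2)"
```

```text
t 18.05 tcp [0.5503 0.1517 0.1834] q6 1.4634894558982485 F [ 5.3133 -1.1571 -1.6964] T [-0.1365 -0.8681 -0.038 ] w 0.00982312618963952
tool x [ 0.0035 -0.0003 -1.    ] jaw heading -1.293302492062968
shift cm [-0.2593 -0.0729  0.1595]
turn deg 20.31100059354763
```

Call:
carry_out --pt "1 0 0.03 -0.1 0" --pt "1 0.01 0 0 4" --pt "1 0.01 0 0 4" --pt "1 0.01 0 0 4" --pt "1 0 0 0 0"

```text
time: 18.55
tool_pos: [0.5505, 0.1516, 0.1831]
ee_rot: [2.599, 1.569, -0.473]
wrist_force: [4.6, -0.6, -1.2]
width: 0.0097
```

```bash
python3 -c "
from h import *
plan([.5486,.152,.186],-.077+np.pi/2)"
```

```text
t 18.55 tcp [0.5505 0.1516 0.1831] q6 1.6711169741472398 F [ 4.6356 -0.5636 -1.1712] T [-0.3125 -0.7241 -0.0466] w 0.009717649139178422
tool x [ 0.0013 -0.0007 -1.    ] jaw heading -1.5012528578531
shift cm [-0.2942 -0.0559  0.1863]
turn deg 8.396322285571419
```

Call:
carry_out --pt "1 0.006 0 0 2" --pt "1 0.006 0 0 2" --pt "1 0.006 0 0 2" --pt "1 0 0 0 0"

```text
time: 18.95
tool_pos: [0.5505, 0.1515, 0.1829]
ee_rot: [2.62, 1.569, -0.556]
wrist_force: [4.1, -2.4, -0.8]
width: 0.0098
```

```bash
python3 -c "
from h import *
plan([.5486,.152,.186],-.077+np.pi/2)"
```

```text
t 18.95 tcp [0.5505 0.1515 0.1829] q6 1.775044165900934 F [ 4.0943 -2.3659 -0.8472] T [-0.4242 -0.8134  0.0133] w 0.009798454845506002
tool x [ 0.0013 -0.0008 -1.    ] jaw heading -1.6052054537918636
shift cm [-0.3103 -0.042   0.1906]
turn deg 2.440277268851475
```

Call:
carry_out --pt "1 0.006 0 0 2" --pt "1 0.006 0 0 2" --pt "1 0 0 0 0"

```text
time: 19.25
tool_pos: [0.5504, 0.1515, 0.1828]
ee_rot: [2.635, 1.569, -0.61]
wrist_force: [4.9, -2.2, -1.2]
width: 0.01
```

```bash
python3 -c "
from h import *
plan([.5486,.152,.186],-.077+np.pi/2)"
```

```text
t 19.25 tcp [0.5504 0.1515 0.1828] q6 1.8442616853078633 F [ 4.8556 -2.1918 -1.216 ] T [-0.5144 -0.8172  0.4305] w 0.010016767038197821
tool x [ 0.0012 -0.0008 -1.    ] jaw heading -1.6743233825387096
shift cm [-0.3155 -0.0259  0.1837]
turn deg -1.519888337028746
```

Torque jumped to 0.43 N m at heading -1.674, and the seat was predicted at -1.648, so the foot is seated. I'll confirm with one more degree.

Call:
carry_out --pt "1 0 0 0 1" --pt "1 0 0 0 0"

```text
time: 19.45
tool_pos: [0.5504, 0.1516, 0.1829]
ee_rot: [2.618, 1.569, -0.644]
wrist_force: [4.6, -2.1, -1.4]
width: 0.0101
```

```bash
python3 -c "
from h import *
plan([.5486,.152,.186],-.077+np.pi/2)"
```

```text
t 19.45 tcp [0.5504 0.1516 0.1829] q6 1.8612607309881375 F [ 4.5583 -2.1185 -1.4194] T [-0.5243 -0.8283  0.4691] w 0.010102374070088184
tool x [ 0.0012 -0.0009 -1.    ] jaw heading -1.6912794506180604
shift cm [-0.315  -0.022   0.1807]
turn deg -2.4913994751120296
```

Call:
carry_out --pt "1 0 0 0 -2.6" --pt "1 -0.014 0 0 -5" --pt "1 -0.014 0 0 -5" --pt "1 -0.014 0 0 -5" --pt "1 -0.014 0 0 -5" --pt "1 -0.014 0 0 -5" --pt "1 -0.014 0 0 -5" --pt "1 -0.014 0 0 -5" --pt "1 -0.014 0 0 -5" --pt "1 -0.014 0 0 -5" --pt "1 -0.014 0 0 -5" --pt "1 -0.014 0 0 -5" --pt "1 -0.014 0 0 -5" --pt "1 -0.014 0 0 -5" --pt "1 -0.014 0 0 -5" --pt "1 -0.014 0 0 -5" --pt "1 -0.014 0 0 -5" --pt "1 -0.014 0 0 -5" --pt "1 -0.014 0 0 -5" --pt "1 0 0 0 0"

```text
time: 21.45
tool_pos: [0.5497, 0.1524, 0.1853]
ee_rot: [-2.77, 1.57, 1.866]
wrist_force: [3.1, 0.6, -0.7]
width: 0.0098
```

```bash
python3 -c "
from h import *
plan([.5486,.152,.186],-.075)
s=snap('scene','s5');t=snap('top','t5')
a=cv2.resize(s['image'][220:400,310:460],None,fx=3.2,fy=3.2,interpolation=cv2.INTER_CUBIC)
cv2.imwrite('pics/c7.png',a[:,:,::-1])"
```

```text
t 21.45 tcp [0.5497 0.1524 0.1853] q6 0.24676225550521147 F [ 3.1356  0.6026 -0.6859] T [-0.0879 -0.582   0.0483] w 0.009826999155566651
tool x [-0.0003  0.001  -1.    ] jaw heading -0.0761544858157761
shift cm [-0.0669 -0.1079  0.0531]
turn deg -0.06614716475169137
```

View pics/c7.png

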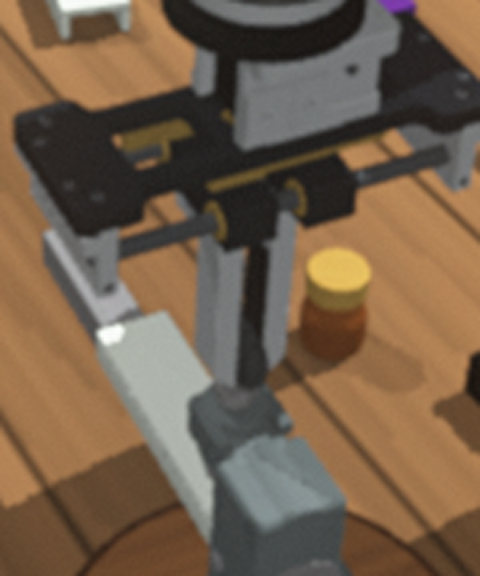

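The jaws hold the paddle along the press's y, a quarter turn off the seat. The pad's end is unmoved at (343,322). I'll hold still briefly, confirm, and hand in.

Call:
carry_out --pt "1 0 0 0 0" --pt "1 0 0 0 0" --pt "1 0 0 0 0"

```text
time: 21.85
tool_pos: [0.5497, 0.1524, 0.1853]
ee_rot: [-2.797, 1.57, 1.837]
wrist_force: [1.9, 1.3, 0.2]
width: 0.0097
```

```bash
python3 -c "
from h import *
plan([.5486,.152,.186],-.075)
print(robot.close_job())"
```

```text
t 21.85 tcp [0.5497 0.1524 0.1853] q6 0.24872077788459113 F [1.9497 1.311  0.1935] T [ 0.1638 -0.4445  0.053 ] w 0.009700037085824585
tool x [-0.0002  0.0008 -1.    ] jaw heading -0.07813123959226215
shift cm [-0.0679 -0.1107  0.0472]
turn deg -0.1794068132808915
the job is handed in; nothing more can be done
None
```

The press is set up as asked, and I handed the job in at 21.9 s. I hung the smaller white pad over the horn, slid it along until it butted against the column (8 N), and let go. I then turned the thumbscrew clockwise to its stop, backed it off a quarter turn, and finished still gripping it.

- **Pad:** its free end matched the position predicted for fully home to about 1 mm, and it looked unmoved after the screw was turned.
- **Seat:** turning torque rose from near 0 to 0.43–0.47 N m at the stop. The jaw heading there was -1.67 to -1.69, against -1.648 predicted from the press yaw.
- **Final hold:** the jaw heading was -0.078, which is 1.57 rad off the predicted seat. Finger opening was 9.7 mm on the 10 mm paddle, and the wrist force was under 3 N.
- **Disagreement:** the two cameras differed by about 3 mm on the horn's sideways position. I resolved it by comparing pad and horn within each camera, and the pad then went over the horn with no contact force.
- **Not measured:** I did not check the hammer, jar, tub and wax after the job. The jar looked in place in the last picture, and no move went near the others.

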